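# Turn the module in the test fixture and hold the spring probe on its stud

## Robot

A 7-joint arm with a two-finger parallel gripper is mounted at the origin on a cart in front of the work surface, level with it; the furniture and walls round the work are solid. World frame = base frame: x ahead of the robot, y to its left, z up, the work surface at z = 0. Lengths are in m, angles in rad, forces in N, time in s.
With the tool pointing down it reaches from about 0.4 to 0.85 m from the base axis. Payload 4.5 kg.
Tool frame: the origin (TCP) lies at the very end of the fingers, on their centre line; the grasp point (between the pads) lies 19 mm behind it; z points along the fingers, y is the direction in which the jaws open and shut (so a half turn about z gives the same grasp; the last joint's range is limited). The gripper opens to 88 mm and grips with 3 to 60 N. Pads are 18 mm wide; open, the fingers measure 123 mm over their backs; the gripper's body (75 mm by 187 mm) begins 45 mm behind the grasp point.
Start: joints at [1.178, 0.689, -0.195, 1.565, 0.157, 0.902, -0.215], TCP at [0.259, -0.569, 0.239] pointing down, gripper open.
Joint ranges: [-3.01, 3.01], [-0.46, 2.08], [-1.47, 1.51], [0.13, 2.56], [-1, 4.14], [0.04, 2.09], [-2.66, 2.66]. Speed limits (rad/s): [2.57, 2.57, 3.14, 3.14, 3.14, 3.14, 3.14].

## Interface

Orientations are given as a unit quaternion [x, y, z, w].
In Python, from plant import telemetry, imaging, r gives the robot as it stands.
- The arm moves only by the shell command python3 -m creep 'ROWS' [FORCE]. ROWS is JSON, a list of rows, each a list of 5 numbers: the closure in counts, from 0 (fully open) to 255 (shut), then the shift along the tool's x, y, z in m, then the turn about the tool's z in degrees. In form: [[fingers, x, y, z, yaw], ...]. A call has 1 to 10 rows; each row is the pose to reach, as a shift and turn from the pose commanded when the call began, along the tool's axes at that moment; what a row does not reach only later rows make up. A row lasts 1/8 s, in which the tool goes at most 62.5 mm and 10.7 degrees, less where a joint would pass 70% of its speed; a pose out of reach is approached as far as the arm can. A call with a gripper value outside its range is refused whole. The fingers move at their own pace and stop on an object; FORCE is the grip in N (left out, the last holds). Time passes only in rows, so rows that repeat a pose let the fingers close. It gives the time, the measured TCP pose, the force and the opening at its end, in the units of the state.
- telemetry.get_state(): the state, without advancing time (a new reading comes with each control period).
- imaging.snapshot(name): name is "scene" or "top"; returns a dict with "image" (480x640x3 uint8, blue, green, red), "camera_matrix" (3x3 intrinsics, pixels), "R" (3x3) and "t" (3): a world point X has camera coordinates R X + t. Camera axes: x right, y down, z forward; pixel columns grow to the right and rows downward; lengths in m; the calibration is good to about 2 mm. A picture is of the moment at which its call begins. There is no depth.
- r.finish_job(): hands the job in, once; it reports no verdict.
Trained networks look in a picture, given as the dict that the camera call returned (one of the last four; its "shot" number tells which), for a name from the list of things; names that differ only in an ending like _2 or _b are one class to them, and where a whole thing is asked for, a point or a joint stands for the part that bears it (a point fixed in the world has none). Each returns a list of dicts, best first, with "score" (0 to 1); they miss things now and then, are a little off and sometimes report something else, mostly with a low value. They report only what shows in the picture. A call takes as long as a camera call. They do not tell look-alikes from the thing itself.
- imaging.boxes_of(picture, target): "rect" ([left, top, right, bottom] in pixels, round what is visible of it).
- imaging.trace(picture, target): "pixels" (480x640 bool, what is visible of it) and "rect" ([left, top, right, bottom] in pixels, round what is visible of it).
- imaging.place_of(picture, target): "location" ([row, column] in pixels: a listed point, or the origin of a listed thing).
The state is a dict: "clock": time; "q": joint angles; "qd": joint speeds; "joint_torque": joint torques, N m; "tool_pos": TCP position; "eef_rot": TCP orientation; "contact_force": force on the tool from outside, world axes, zero at the start; "moment": the same for the moment, N m; "opening": opening from 0.0 (shut) to 1.0 (fully open).
Only numpy, scipy, OpenCV 4.12 (cv2) and the standard library are available. Lean on these libraries where they do the work, as an engineer would, in place of code of your own. Each camera call takes 0.05 s, during which the arm holds its last target.

## Task

The milled module sits in the pocket of the test fixture a quarter turn wrong, so the probe cannot reach its brass contact stud: lift it out, turn it until the stud faces the spring probe, and set it fully down in the pocket again, without dropping it. Then let go of it and pull the probe slide out by its knob, against the return spring, until its pointer stands between the two engraved lines and the probe pin presses on the stud. Finish holding the slide there, and leave the tools lying round the fixture alone.

Things in the scene. Friction and masses are not known exactly. Their poses are not given: they have to be found in the camera images.
- test_fixture: Fixture fixed to the bench: aluminium plate (top 14 mm above the bench; x -123..99, y -46..132 mm) with a black nest 68 x 68 mm (top 28 mm above the bench), a rail with the probe slide along y = +80 mm, a spring cylinder. Origin: on the bench under the pocket's centre. -x: the way the slide is pulled, roughly to the robot; +y: from pocket to rail, robot's left; z up.
- pocket (a point): Centre of the pocket's floor, 21 mm above the bench. The pocket is 47 x 47 mm, 7 mm deep, with a 2 mm chamfer at its mouth; its sides lie along the fixture's x and y.
- module: Loose milled aluminium module 44 x 44 x 34 mm high, 0.12 kg, lid on top, round brass stud (11 mm wide, 8 long; collar 15 mm) on its +x side only, 20 mm above its underside. Origin: centre of underside. Starts in the pocket, stud to fixture -y; must end with stud to fixture +x, a quarter turn counterclockwise from above. Beside its sides facing fixture +x and -x, 30 mm is free above the nest.
- stud_end (a point): Centre of the free end of the brass stud, on the module (30 mm from its axis along its +x, 20 mm above its underside).
- probe_slide (a joint): Pull of the probe slide from home along fixture -x, in m: 0 home, 0.044 end stop. Pointer midway between the lines at 0.036, on the lines at 0.0325 and 0.0395. A spring draws it home: 4 N at home, 10.5 N at the lines, plus 1 to 3 N of the pressed pin. It carries knob, pointer and, behind the nest, a cross arm (30 to 50 mm above the bench) with the probe. Pin meets stud at 0.029 to 0.032.
- probe_pin (a joint): How far the spring pin of the probe has been pressed into its bush, in m: 0 free, 0.010 fully pressed. About 1 N at first touch, 300 N/m.
- pin_tip (a point): Rounded tip of the brass probe pin, 41 mm above the bench; it points to the fixture's -x, on the line through the pocket's centre, 60 mm from that centre when the slide is home.
- knob_grip (a point): Middle of the slide's upright black knob, on its axis, 53 mm above the bench: round shank 17 mm wide from 42 to 66 mm above the bench, 23 mm wide head above it up to 76 mm, plate below it (32 mm wide along y, top 36 mm above the bench). At home it stands at x -45, y +80 mm in the fixture's frame; it moves with the slide.
- pointer_tip (a point): Tip of the thin steel pointer on the slide, over the dark scale plate.
- between_lines (a point): Point on the dark scale plate midway between its two white engraved lines, which lie across the pull direction 7 mm apart; the scale plate is fixed to the base beside the rail, on its +y side.
- side_cutters: Bystander: side cutters, 118 mm long, lying on the bench on the fixture's -y side.
- hex_key: Bystander: angled hex key, 78 mm long, lying on the bench at the fixture's -y side, farther from the robot.
- screwdriver: Bystander: screwdriver, 176 mm long, lying on the bench on the fixture's +y side.
Things that resemble listed ones, but are neither listed nor needed, are in the scene too. Of the things that look like the module, the middle-sized one is meant.

How it is judged:
On the way, in this order (a step that is already met when the one before it is completed fails the run):
1. the module stands fully down in the pocket, stud toward the probe, let go, with the slide still home (z of module in the frame of test_fixture below 0.0228 m and x of stud_end in the frame of test_fixture above 0.027 m and contact force between the fingers and module below 0.2 N and value of joint probe_slide below 0.006 m), for 0.2 s.
2. the slide is pulled until the pointer stands between the lines, the pin pressed by the stud (value of joint probe_slide between 0.0325 and 0.0395 m and value of joint probe_pin above 0.0004 m), for 0.2 s.
At the end, for the whole second after the job is handed in: Fingers hold the slide (over 2 N), pointer between the lines (0.0325 to 0.0395 m), pin pressed by the stud (0.4 mm, 0.4 N); the module, untouched by the robot, is fully down in the pocket (1.8 mm), centred within 4 mm, stud facing the probe within 0.1 rad (all of step 2 and contact force between probe_pin and module above 0.4 N and contact force between the fingers and probe_slide above 2 N and contact force between each of the arm, the fingers and module below 0.2 N and z of module in the frame of test_fixture below 0.0228 m and x of stud_end in the frame of test_fixture above 0.027 m and horizontal distance between module and pocket below 0.004 m and angle between the x axis of module and the x axis of test_fixture, either way round below 0.1 rad); the arm keeps its last pose, push and grip.
It fails at once if the module is dropped or thrown (faster than 0.9 m/s) (linear speed of module above 0.9 m/s).
It fails at once if a bystander tool is shifted by more than 25 mm (distance of any of side_cutters, hex_key, screwdriver from where it was at the start of the episode above 0.025 m).
It also fails if it takes over 45 s, if anything falls off the work surface, if the arm or the gripper's body presses on something with over 40 N, if the wrist force passes 120 N, or if a joint passes its speed limit or range.

## Working session

There is one attempt and no reset: what is moved stays moved. The work goes in short steps, Python scripts to look and compute and a shell command to move; the robot and the scene stay as the last step left them, time stands still between calls to the robot, and variables do not carry over. Pictures are saved under pics/ and viewed, and the job is handed in when it is done.

```bash
ls; mkdir -p pics; python3 - <<'E'
from plant import telemetry, imaging, r
import cv2
print(telemetry.get_state())
for n in("scene","top"):
    p=imaging.snapshot(n); cv2.imwrite(f"pics/a_{n}.png",p["image"]); print(n,p["camera_matrix"],p["R"],p["t"],p["shot"])
    for t in ["module","stud_end","pocket","knob_grip","pin_tip","pointer_tip","between_lines","test_fixture"]:
        print(t,[(round(d["score"],2),[round(float(v)) for v in d["location"]]) for d in imaging.place_of(p,t)][:4])
E
```

```text
pics
{'clock': 0.0, 'q': array([ 1.17781154,  0.68994894, -0.19450963,  1.56633663,  0.15732   ,
        0.90251464, -0.21510859]), 'qd': array([ 0.0006453 ,  0.00181354,  0.00055846, -0.00081899, -0.00077199,
        0.00065979, -0.00026083]), 'joint_torque': array([-5.17006333e-05, -5.27558112e+01, -1.26699843e+00, -1.53425503e+01,
       -5.26919717e-02,  6.68187029e-03,  1.69595819e-04]), 'tool_pos': array([ 0.25840204, -0.56838835,  0.23793378]), 'eef_rot': array([ 9.77308818e-01,  2.11817497e-01, -2.67507766e-04, -8.66718470e-04]), 'contact_force': array([-0.16666625,  0.099642  , -0.22516148]), 'moment': array([-0.01159381,  0.00061314, -0.02833099]), 'opening': 0.9947547049223832}
scene [[590.14507759   0.         317.41060582]
 [  0.         590.14507759 241.85026113]
 [  0.           0.           1.        ]] [[-0.74059857 -0.6718991  -0.00808467]
 [-0.35008538  0.39609433 -0.84885187]
 [ 0.57354511 -0.62582815 -0.52856895]] [0.48269542 0.22956358 0.72122997] 1
module [(0.96, [281, 336]), (0.8, [217, 347]), (0.55, [260, 417])]
stud_end [(0.77, [217, 343]), (0.68, [262, 349]
[... 221 characters left out ...]
91, 334])]
top [[591.28985362   0.         311.87748187]
 [  0.         591.28985362 243.39648538]
 [  0.           0.           1.        ]] [[ 0.0118227  -0.99991243  0.00594646]
 [-0.99758712 -0.01220165 -0.06834508]
 [ 0.06841165 -0.00512409 -0.99764402]] [0.08819071 0.54585544 0.8958917 ] 2
module [(0.91, [286, 421]), (0.79, [255, 319])]
stud_end [(0.83, [177, 421]), (0.6, [283, 411]), (0.59, [251, 337]), (0.19, [257, 212])]
pocket [(0.85, [254, 319])]
knob_grip [(0.84, [280, 261]), (0.24, [292, 243])]
pin_tip [(0.6, [213, 320])]
pointer_tip [(0.72, [294, 247]), (0.4, [255, 317])]
between_lines [(0.98, [314, 242]), (0.38, [257, 216]), (0.2, [291, 244])]
test_fixture [(0.62, [252, 315])]
```

View pics/a_scene.png

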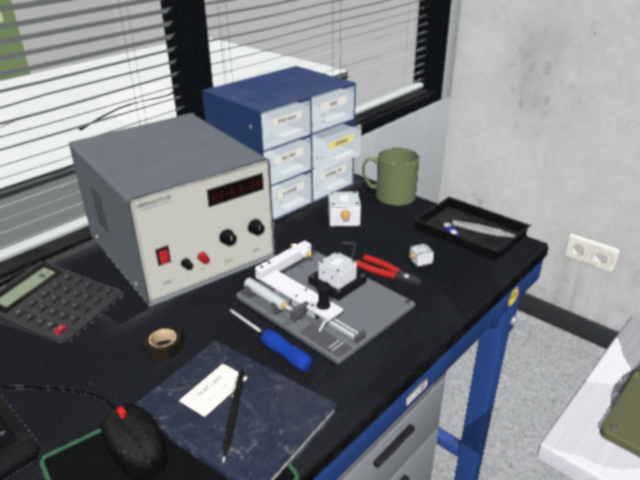

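View pics/a_top.png

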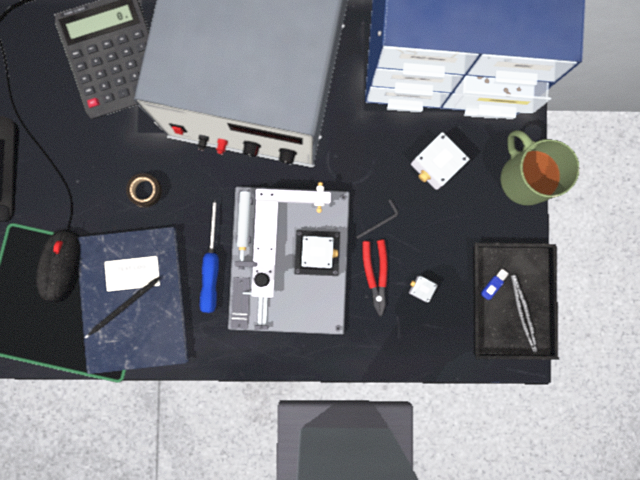

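```bash
cat > h.py <<'E'
from plant import telemetry, imaging, r
import cv2, numpy as np
def bp(p,row,col,z):
    K,R,t=p["camera_matrix"],p["R"],p["t"]
    d=R.T@np.linalg.inv(K)@np.array([col,row,1.]); c=-R.T@t
    return c+d*(z-c[2])/d[2]
def pj(p,X):
    c=p["R"]@np.asarray(X,float)+p["t"]; u=p["camera_matrix"]@c; return u[:2]/u[2]
def crop(p,box,name,s):
    l,t,rr,b=box; cv2.imwrite(name,cv2.resize(p["image"][t:b,l:rr],None,fx=s,fy=s,interpolation=cv2.INTER_CUBIC))
E
python3 - <<'E'
from h import *
p=imaging.snapshot("top"); crop(p,(220,175,360,345),"pics/b.png",3.5)
for n,rc,z in [("pocket",(254,319),.021),("knob",(280,261),.053),("knobtop",(280,261),.076),("pin",(213,320),.041),("stud",(251,337),.041),("bl",(314,242),.02)]:
    print(n,bp(p,*rc,z).round(4))
for n in ("test_fixture","module","knob_grip"):
  for d in imaging.trace(p,n)[:3]:
    m=d["pixels"].astype(np.uint8); c=max(cv2.findContours(m,0,1)[0],key=cv2.contourArea)
    print(n,d["score"],d["rect"],cv2.minAreaRect(c))
s=imaging.snapshot("scene"); crop(s,(225,225,425,365),"pics/c.png",4)
E
```

```text
pocket [0.5283 0.0836 0.021 ]
knob [0.4871 0.1696 0.053 ]
knobtop [0.487  0.1678 0.076 ]
pin [0.5895 0.0831 0.041 ]
stud [0.5322 0.0569 0.041 ]
bl [0.4351 0.2004 0.02  ]
test_fixture 0.83 [226.3, 183.7, 352.0, 334.5] ((288.5476379394531, 256.85614013671875), (115.98269653320312, 150.2030029296875), 2.38594388961792)
test_fixture 0.5 [360.8, 239.6, 386.1, 316.2] ((376.5099182128906, 277.5989990234375), (73.33424377441406, 22.786352157592773), 84.2894058227539)
module 0.87 [303.4, 237.6, 339.2, 266.1] ((319.0, 252.0), (30.0, 34.0), 90.0)
module 0.65 [415.3, 132.1, 466.1, 188.1] ((437.25006103515625, 161.75001525878906), (39.59797668457031, 47.37614822387695), 45.0)
module 0.6 [405.9, 278.8, 436.6, 301.3] ((421.7547607421875, 288.6415100097656), (24.28214454650879, 20.008485794067383), 29.05460548400879)
knob_grip 0.72 [235.6, 186.5, 330.2, 298.5] ((271.8224792480469, 230.0998077392578), (65.89540100097656, 128.79803466796875), 31.231910705566406)
```

View pics/b.png

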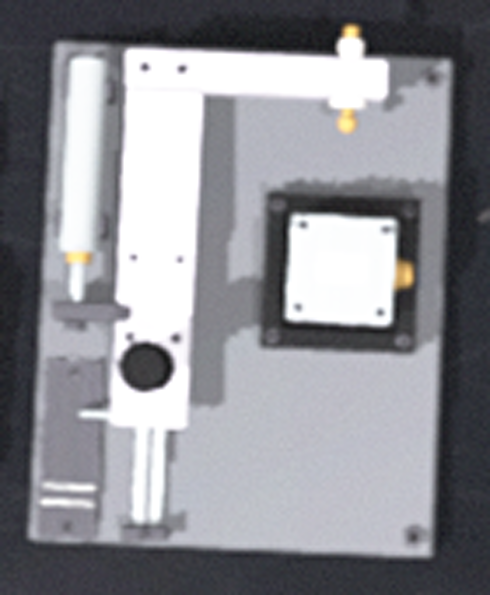

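View pics/c.png

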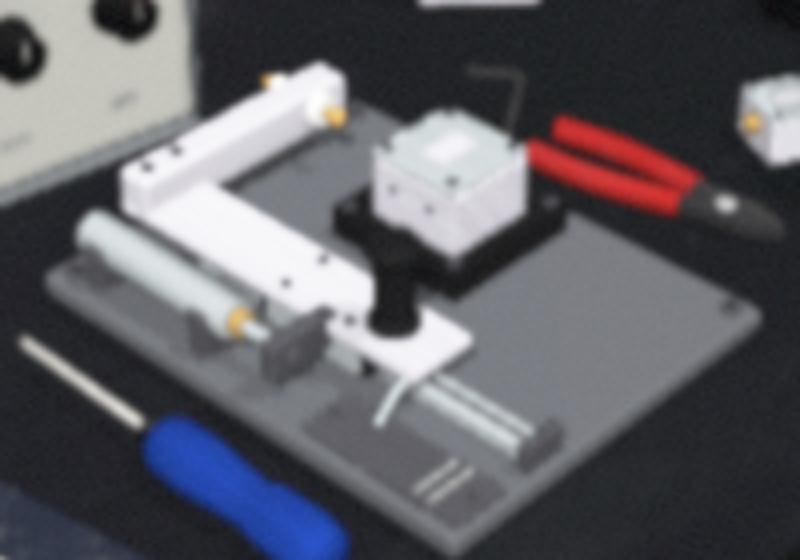

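```bash
cat >> h.py <<'E'
def fit(p,pts,scale=3.5,o=(220,175)):
    from scipy.optimize import least_squares
    A=[];B=[]
    def X(v,f): 
        c,s=np.cos(v[2]),np.sin(v[2]); return [v[0]+c*f[0]-s*f[1],v[1]+s*f[0]+c*f[1],f[2]]
    def res(v): return np.concatenate([pj(p,X(v,f))-(np.array(o)+(np.array(uv)+.5)/scale-.5) for f,uv in pts])
    q=least_squares(res,[.53,.083,0.]); return q.x,res(q.x).reshape(-1,2),X
E
python3 - <<'E'
from h import *
p=imaging.snapshot("top")
pl=[((.099,.132,.014),(55,43)),((.099,-.046,.014),(452,60)),((-.123,-.046,.014),(433,555)),((-.123,.132,.014),(28,540))]
ne=[((.034,.034,.028),(272,192)),((.034,-.034,.028),(420,200)),((-.034,-.034,.028),(413,353)),((-.034,.034,.028),(262,345))]
mo=[((.022,.022,.055),(289,213)),((.022,-.022,.055),(398,220)),((-.022,-.022,.055),(392,327)),((-.022,.022,.055),(284,321))]
for n,a in [("plate",pl),("nest",ne),("mod",mo),("knob",[((-.045,.08,.076),(147,366))]*1),("all",pl+ne)]:
    x,rs,X=fit(p,a); print(n,x.round(4),np.abs(rs).max().round(2))
print(X(x,(-.045,.08,.053)),X(x,(-.081,.08,.053)), "knob seen", pj(p,X(x,(-.045,.08,.076))),(220+147/3.5,175+366/3.5))
s=imaging.snapshot("scene")
im=s["image"].copy()
for f,_ in pl+ne+[((-.045,.08,.076),0),((-.045,.08,.042),0)]:
    u=pj(s,X(x,f)); im[int(round(u[1])),int(round(u[0]))]=(0,255,0)
cv2.imwrite("pics/d.png",cv2.resize(im[225:365,225:425],None,fx=4,fy=4,interpolation=0))
print(telemetry.get_state()["clock"])
E
```

```text
plate [ 0.5301  0.0868 -0.0302] 0.91
nest [ 0.5303  0.0864 -0.0428] 1.02
mod [ 0.5298  0.0872 -0.0438] 0.81
knob [ 5.331e-01  8.680e-02 -4.000e-04] 0.0
all [ 0.5302  0.0866 -0.0314] 1.43
[np.float64(0.4877405644687207), np.float64(0.1679530163406201), 0.053] [np.float64(0.45175828041979443), np.float64(0.16908227920744295), 0.053] knob seen [260.88257114 279.49359393] (262.0, 279.57142857142856)
1.25
```

View pics/d.png

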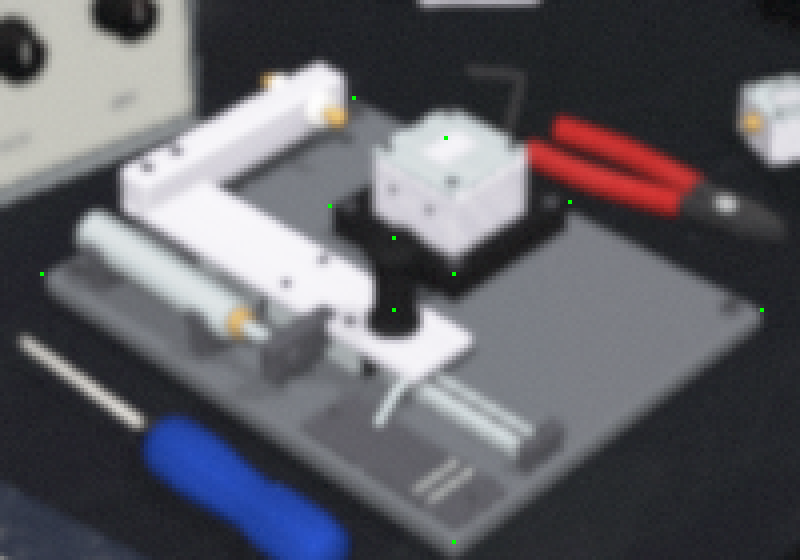

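```bash
cat >> h.py <<'E'
from scipy.spatial.transform import Rotation as Ro
FX=np.array([.5302,.0866]);FY=-.034
def fx(x,y,z):
    c,s=np.cos(FY),np.sin(FY); return np.array([FX[0]+c*x-s*y,FX[1]+s*x+c*y,z])
def delta(pos,yang=None):
    "tool-axes shift to world pos, tool yaw deg so that tool y points at fixture angle yang deg"
    st=telemetry.get_state(); R=Ro.from_quat(st["eef_rot"]).as_matrix()
    d=R.T@(np.array(pos)-st["tool_pos"]); y=R[:,1]; a=np.degrees(np.arctan2(y[1],y[0])-FY)
    t=None if yang is None else (-(yang-a)+180)%360-180
    print("shift mm",(d*1000).round(1),"yaw",None if t is None else round(t,2),"| tcp",st["tool_pos"].round(4),"yang_fx",round(a,2),"zaxis",R[:,2].round(3),"F",st["contact_force"].round(1),"op",round(st["opening"],3),"q",st["q"].round(2),"t",st["clock"])
E
python3 -c "
from h import *
delta(fx(0,0,.14),0)"
```

```text
shift mm [ 518.5 -484.3   98.7] yaw -63.59 | tcp [ 0.2588 -0.5689  0.2387] yang_fx -63.59 zaxis [ 0. -0. -1.] F [ 0.4 -0.9 -0.1] op 0.999 q [ 1.18  0.69 -0.19  1.57  0.16  0.9  -0.22] t 1.25
```

```bash
python3 -m creep '[[81,0.04,-0.037,0,-6],[81,0.08,-0.075,0,-12],[81,0.12,-0.112,0,-18],[81,0.16,-0.15,0,-24],[81,0.2,-0.187,0,-30],[81,0.24,-0.224,0,-36],[81,0.28,-0.262,0,-42],[81,0.32,-0.299,0,-48],[81,0.36,-0.336,0,-54],[81,0.4,-0.374,0.0,-60]]' 20; python3 -c "
from h import *
delta(fx(0,0,.12),0)"
```

```text
clock: 2.5
tool_pos: [0.4688, -0.0614, 0.239]
eef_rot: [0.739, 0.673, 0.0, 0.0]
contact_force: [0.3, 0.4, -0.4]
opening: 0.679
shift mm [153.2  47.1 118.9] yaw -3.43 | tcp [ 0.4688 -0.0614  0.239 ] yang_fx -3.43 zaxis [ 0.001 -0.    -1.   ] F [ 0.3  0.4 -0.4] op 0.679 q [ 0.33  0.52 -0.46  2.    0.35  0.69 -0.44] t 2.5
```

```bash
python3 -m creep '[[81,0.05,0.0155,0,-3.4],[81,0.1,0.031,0.02,-3.4],[81,0.153,0.047,0.06,-3.4],[81,0.153,0.047,0.1,-3.4],[81,0.153,0.047,0.119,-3.4],[81,0.153,0.047,0.119,-3.4]]'; python3 - <<'E'
from h import *
delta(fx(0,0,.031),0)
for n in("scene","top"):
    p=imaging.snapshot(n); cv2.imwrite(f"pics/e_{n}.png",p["image"])
    crop(p,(225,175,425,325),f"pics/e_{n}.png",4)
E
```

```text
clock: 3.25
tool_pos: [0.5288, 0.0847, 0.1185]
eef_rot: [0.72, 0.694, -0.001, -0.001]
contact_force: [0.7, -0.3, 0.3]
opening: 0.682
shift mm [ 2.   1.6 87.5] yaw -0.17 | tcp [0.5288 0.0847 0.1185] yang_fx -0.17 zaxis [-0.003 -0.001 -1.   ] F [ 0.7 -0.3  0.3] op 0.682 q [-0.04  0.77 -0.34  1.93  0.48  0.52 -0.75] t 3.25
```

View pics/e_scene.png

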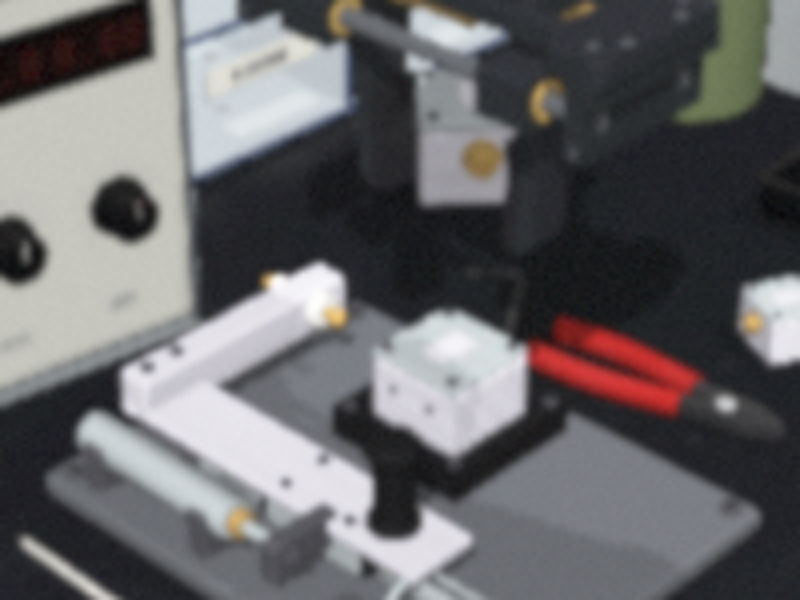

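View pics/e_top.png

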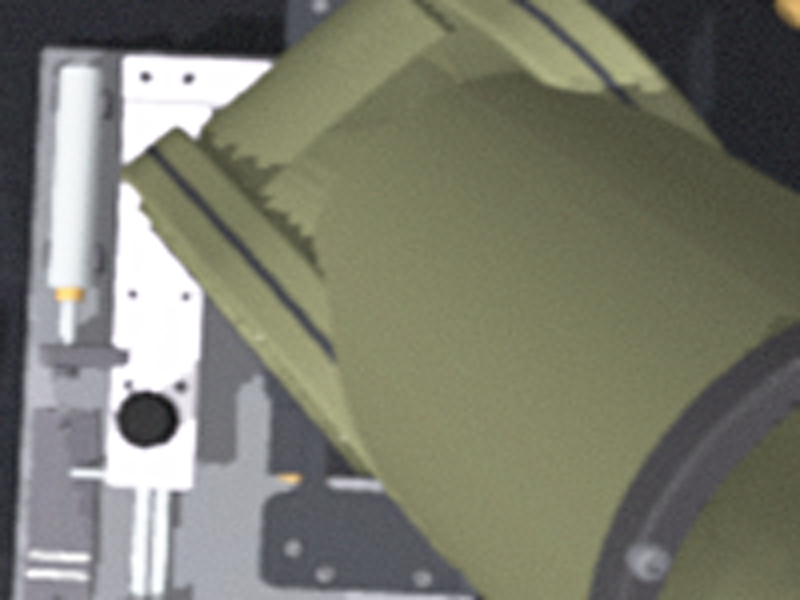

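```bash
python3 -m creep '[[81,0.002,0.002,0.03,0],[81,0.002,0.002,0.06,0],[81,0.002,0.002,0.08,0],[81,0.002,0.002,0.087,0],[81,0.002,0.002,0.087,0]]'; python3 - <<'E'
from h import *
delta(fx(0,0,.0315),0)
p=imaging.snapshot("scene"); crop(p,(225,175,425,325),f"pics/f.png",4)
E
```

```text
clock: 3.98
tool_pos: [0.5323, 0.0868, 0.0335]
eef_rot: [0.72, 0.694, 0.001, 0.0]
contact_force: [-1.1, -0.1, 0.0]
opening: 0.68
shift mm [-0.3 -2.1  2. ] yaw -0.22 | tcp [0.5323 0.0868 0.0335] yang_fx -0.22 zaxis [ 0.001  0.    -1.   ] F [-1.1 -0.1  0. ] op 0.68 q [-0.12  0.92 -0.22  1.95  0.56  0.33 -0.83] t 3.975
```

View pics/f.png

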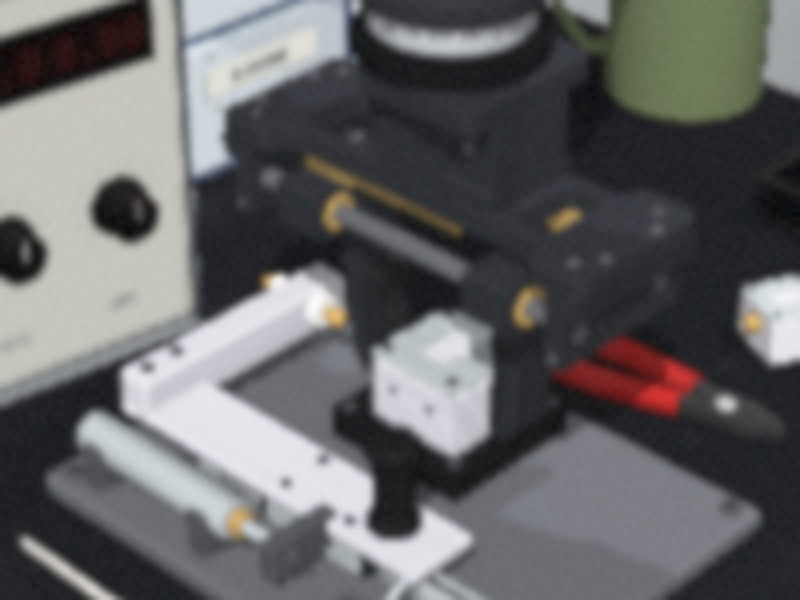

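```bash
python3 -m creep '[[160,0,-0.002,0.001,0],[160,0,-0.002,0.001,0],[160,0,-0.002,0.001,0],[160,0,-0.002,0.001,0]]' 25; python3 - <<'E'
from h import *
delta(fx(0,0,.0315),0)
E
```

```text
clock: 4.53
tool_pos: [0.5298, 0.0869, 0.0323]
eef_rot: [0.72, 0.694, 0.0, 0.0]
contact_force: [-1.1, 0.4, 7.0]
opening: 0.496
shift mm [-0.3  0.4  0.8] yaw -0.19 | tcp [0.5298 0.0869 0.0323] yang_fx -0.19 zaxis [ 0.001 -0.    -1.   ] F [-1.1  0.4  7. ] op 0.496 q [-0.12  0.92 -0.22  1.96  0.57  0.32 -0.83] t 4.525
```

```bash
python3 -m creep '[[160,0,0,-0.006,0],[160,0,0,-0.016,0],[160,0,0,-0.028,0],[160,0,0,-0.034,0],[160,0,0,-0.034,0]]'; python3 - <<'E'
from h import *
delta(fx(0,0,.067),90)
p=imaging.snapshot("scene"); crop(p,(225,175,425,325),f"pics/g.png",4)
E
```

```text
clock: 5.15
tool_pos: [0.5301, 0.0869, 0.0664]
eef_rot: [0.72, 0.694, 0.001, 0.0]
contact_force: [-0.5, 0.3, -0.8]
opening: 0.497
shift mm [-0.2  0.1 -0.6] yaw -90.21 | tcp [0.5301 0.0869 0.0664] yang_fx -0.21 zaxis [ 0.001  0.    -1.   ] F [-0.5  0.3 -0.8] op 0.497 q [-0.09  0.86 -0.27  1.95  0.54  0.4  -0.81] t 5.15
```

View pics/g.png

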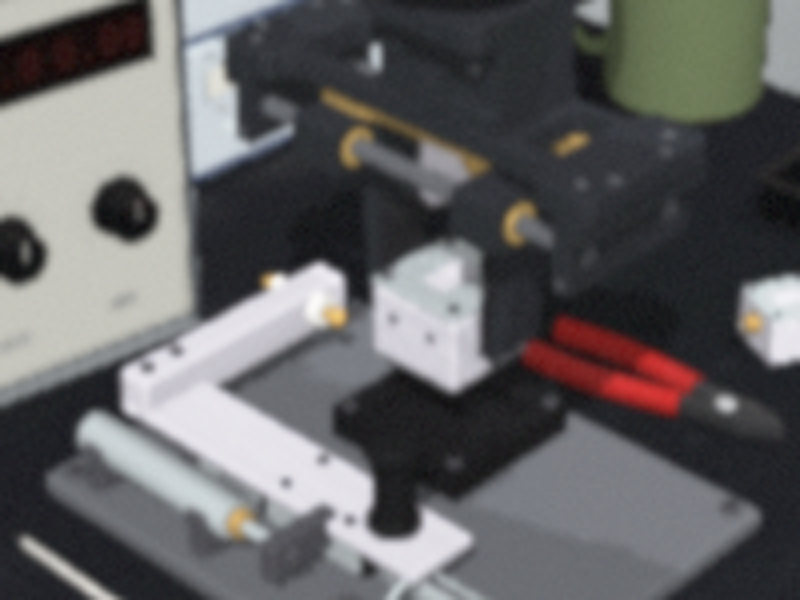

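```bash
python3 -m creep '[[160,0,0,0,-9],[160,0,0,0,-18],[160,0,0,0,-27],[160,0,0,0,-36],[160,0,0,0,-45],[160,0,0,0,-54],[160,0,0,0,-63],[160,0,0,0,-72],[160,0,0,0,-81],[160,0,0,0,-90]]'; python3 -m creep '[[160,0,0,0,0],[160,0,0,0,0]]';python3 - <<'E'
from h import *
delta(fx(0,0,.067),90)
p=imaging.snapshot("scene"); crop(p,(225,175,425,325),f"pics/i.png",4)
p=imaging.snapshot("top"); crop(p,(220,175,360,345),f"pics/j.png",3.5)
E
```

```text
clock: 6.45
tool_pos: [0.5294, 0.0865, 0.0652]
eef_rot: [0.016, 1.0, -0.0, -0.0]
contact_force: [0.6, 0.1, -2.3]
opening: 0.498
clock: 6.7
tool_pos: [0.5295, 0.0867, 0.0655]
eef_rot: [0.02, 1.0, -0.0, -0.0]
contact_force: [-1.1, -0.9, -1.0]
opening: 0.493
shift mm [-0.7 -0.1 -1.5] yaw -0.35 | tcp [0.5295 0.0867 0.0655] yang_fx 89.65 zaxis [-0. -0. -1.] F [-1.1 -0.9 -1. ] op 0.493 q [ 0.13  0.93 -0.66  1.94  0.99  0.63  0.35] t 6.7
```

View pics/i.png

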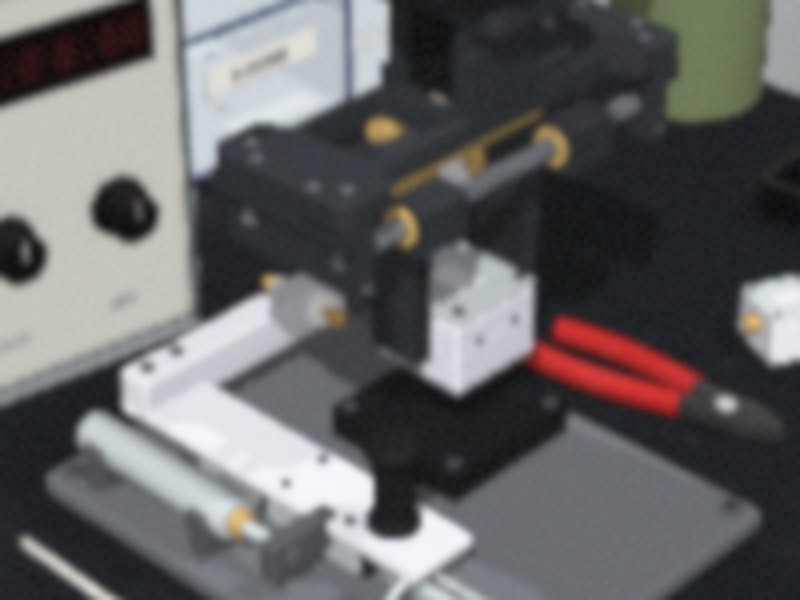

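View pics/j.png

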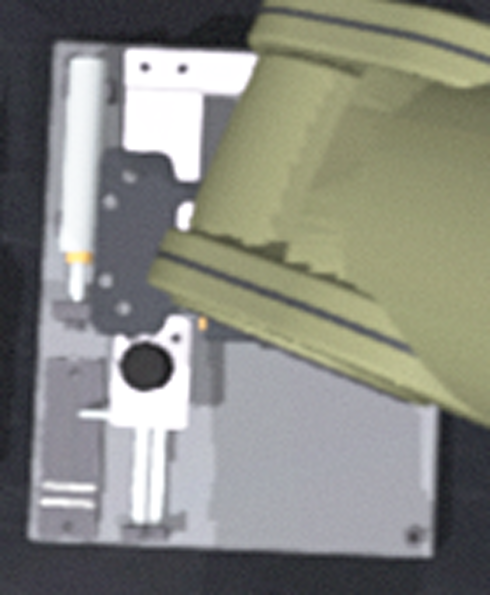

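```bash
python3 -m creep '[[160,-0.0005,0,0.01,0],[160,-0.0005,0,0.02,0],[160,-0.0005,0,0.025,0],[160,-0.0005,0,0.028,0],[160,-0.0005,0,0.031,0],[160,-0.0005,0,0.034,0],[160,-0.0005,0,0.034,0]]';python3 - <<'E'
from h import *
delta(fx(0,0,.0323),90)
p=imaging.snapshot("scene"); crop(p,(275,215,375,290),f"pics/k.png",8)
E
```

```text
clock: 7.68
tool_pos: [0.5303, 0.0869, 0.0323]
eef_rot: [0.019, 1.0, -0.0, 0.0]
contact_force: [-1.0, -0.4, 4.9]
opening: 0.495
shift mm [ 0.1 -0.3  0. ] yaw -0.19 | tcp [0.5303 0.0869 0.0323] yang_fx 89.81 zaxis [ 0.001 -0.    -1.   ] F [-1.  -0.4  4.9] op 0.495 q [ 0.11  0.98 -0.61  1.95  1.06  0.58  0.29] t 7.675
```

View pics/k.png

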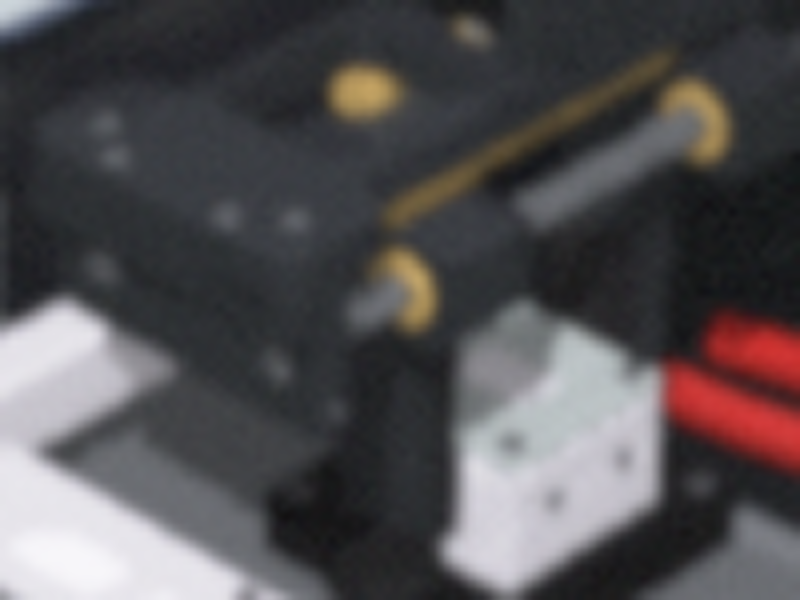

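```bash
python3 -m creep '[[81,0,0,0,0],[81,0,0,0,0],[81,0,0,0,0],[81,0,0,0,0],[81,0,0,-0.03,0],[81,0,0,-0.07,0],[81,0,0,-0.11,0],[81,0,0,-0.13,0],[81,0,0,-0.13,0]]';python3 - <<'E'
from h import *
delta(fx(-.045,.08,.15),90)
p=imaging.snapshot("scene"); crop(p,(225,205,425,355),f"pics/l.png",4)
E
```

```text
clock: 8.85
tool_pos: [0.531, 0.0871, 0.1629]
eef_rot: [0.019, 1.0, 0.0, 0.001]
contact_force: [-0.7, -0.6, -0.2]
opening: 0.683
shift mm [46.2 79.3 12.9] yaw -0.21 | tcp [0.531  0.0871 0.1629] yang_fx 89.79 zaxis [ 0.003  0.001 -1.   ] F [-0.7 -0.6 -0.2] op 0.683 q [ 0.21  0.8  -0.8   1.89  0.79  0.81  0.51] t 8.85
```

View pics/l.png

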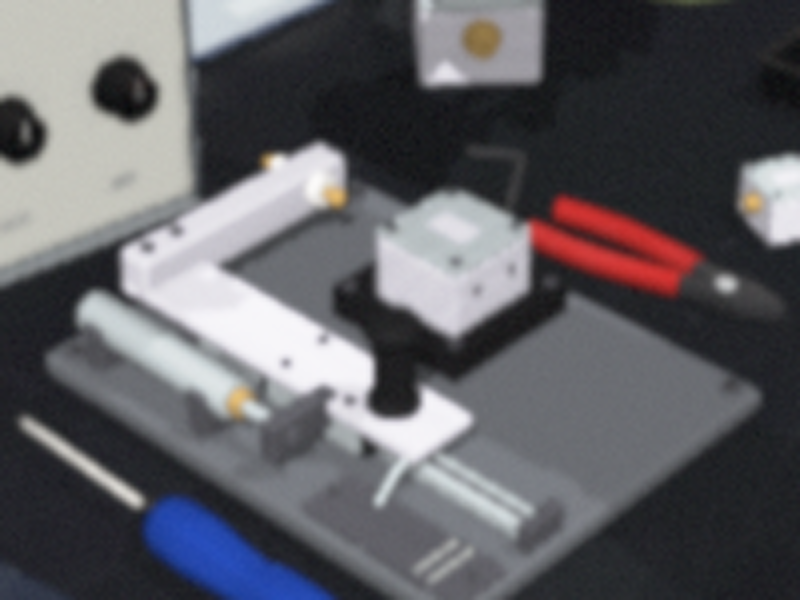

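```bash
python3 -m creep '[[139,0.023,0.04,0,0],[139,0.046,0.079,0,0],[139,0.046,0.079,0.03,0],[139,0.046,0.079,0.06,0],[139,0.046,0.079,0.06,0]]';python3 - <<'E'
from h import *
delta([.4876,.1672,.039],90)
p=imaging.snapshot("scene"); crop(p,(225,205,425,355),f"pics/m.png",4)
p=imaging.snapshot("top"); crop(p,(220,175,360,345),f"pics/n.png",3.5)
E
```

```text
clock: 9.52
tool_pos: [0.4852, 0.1664, 0.0991]
eef_rot: [0.018, 1.0, -0.002, -0.003]
contact_force: [0.2, 0.0, 0.8]
opening: 0.453
shift mm [-2.7  1.1 60.1] yaw -0.14 | tcp [0.4852 0.1664 0.0991] yang_fx 89.86 zaxis [-0.005 -0.003 -1.   ] F [0.2 0.  0.8] op 0.453 q [-0.02  0.86 -0.69  1.99  0.93  0.64  0.21] t 9.525
```

View pics/m.png

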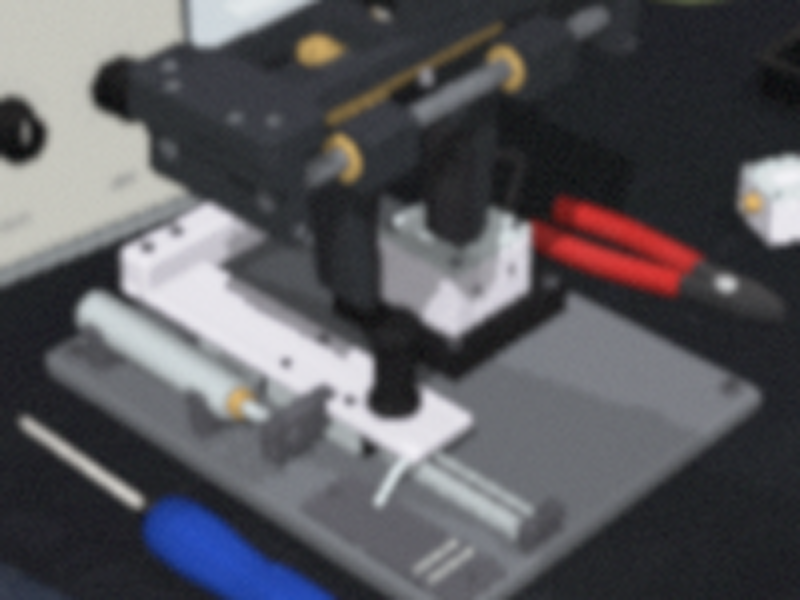

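View pics/n.png

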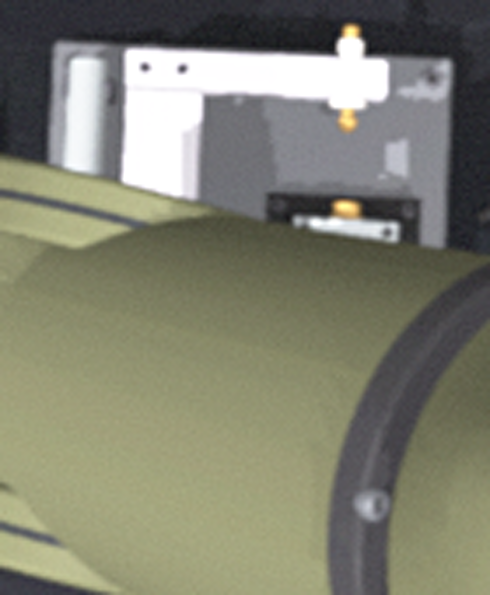

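```bash
python3 -m creep '[[139,-0.002,0.001,0.025,0],[139,-0.002,0.001,0.05,0],[139,-0.002,0.001,0.06,0],[139,-0.002,0.001,0.06,0]]';python3 - <<'E'
from h import *
delta([.4876,.1672,.039],90)
p=imaging.snapshot("scene"); crop(p,(225,205,425,355),f"pics/o.png",4)
E
```

```text
clock: 10.12
tool_pos: [0.4893, 0.1685, 0.042]
eef_rot: [0.019, 1.0, 0.0, 0.0]
contact_force: [0.3, -0.1, 0.3]
opening: 0.457
shift mm [ 1.7 -1.4  3. ] yaw -0.2 | tcp [0.4893 0.1685 0.042 ] yang_fx 89.8 zaxis [ 0.  0. -1.] F [ 0.3 -0.1  0.3] op 0.457 q [-0.08  0.95 -0.58  2.01  1.07  0.53  0.09] t 10.125
```

View pics/o.png

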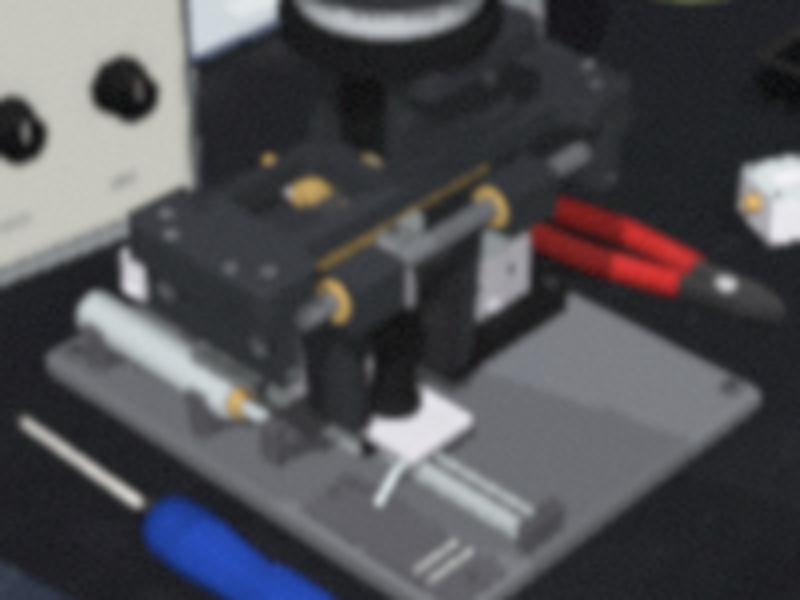

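```bash
python3 -m creep '[[139,0.0015,-0.001,0.002,0],[220,0.0015,-0.001,0.002,0],[220,0.0015,-0.001,0.002,0],[220,0.0015,-0.001,0.002,0],[220,0.0015,-0.001,0.002,0],[220,0.0015,-0.001,0.002,0]]' 50;python3 - <<'E'
from h import *
delta([.4876,.1672,.039],90)
E
```

```text
clock: 10.92
tool_pos: [0.4879, 0.1693, 0.04]
eef_rot: [0.018, 1.0, 0.002, 0.0]
contact_force: [0.1, 5.7, 0.2]
opening: 0.204
shift mm [ 0.3 -2.1  1. ] yaw -0.13 | tcp [0.4879 0.1693 0.04  ] yang_fx 89.87 zaxis [ 0.001  0.003 -1.   ] F [0.1 5.7 0.2] op 0.204 q [-0.08  0.95 -0.58  2.01  1.08  0.52  0.08] t 10.925
```

```bash
python3 -m creep '[[220,0.004,0.001,0,0],[220,0.01,0.001,0,0],[220,0.016,0.001,0,0],[220,0.022,0.001,0,0],[220,0.027,0.001,0,0],[220,0.031,0.001,0,0],[220,0.034,0.001,0,0],[220,0.036,0.001,0,0],[220,0.036,0.001,0,0],[220,0.036,0.001,0,0]]' 50;python3 - <<'E'
from h import *
delta(fx(-.081,.08,.039),90)
p=imaging.snapshot("scene"); crop(p,(265,275,365,350),f"pics/q.png",8)
for n in ("pointer_tip","between_lines"): print(n,[(round(d["score"],2),d["location"]) for d in imaging.place_of(p,n)][:3])
p=imaging.snapshot("top"); crop(p,(220,175,360,345),f"pics/r.png",3.5)
for n in ("pointer_tip","between_lines","pin_tip","stud_end"): print(n,[(round(d["score"],2),d["location"]) for d in imaging.place_of(p,n)][:3])
E
```

```text
clock: 12.18
tool_pos: [0.4567, 0.1703, 0.0401]
eef_rot: [0.02, 1.0, 0.001, 0.004]
contact_force: [9.0, 3.0, -4.3]
opening: 0.203
shift mm [ 4.7 -1.2  1. ] yaw -0.31 | tcp [0.4567 0.1703 0.0401] yang_fx 89.69 zaxis [ 0.008  0.001 -1.   ] F [ 9.   3.  -4.3] op 0.203 q [-0.14  0.92 -0.52  2.1   1.18  0.44 -0.08] t 12.175
pointer_tip [(0.86, [340.2, 338.6])]
between_lines [(0.56, [346.0, 337.5])]
pointer_tip []
between_lines [(0.35, [232.3, 319.0])]
pin_tip [(0.4, [232.9, 319.4])]
stud_end [(0.68, [175.6, 422.8]), (0.67, [234.4, 318.4])]
```

View pics/q.png

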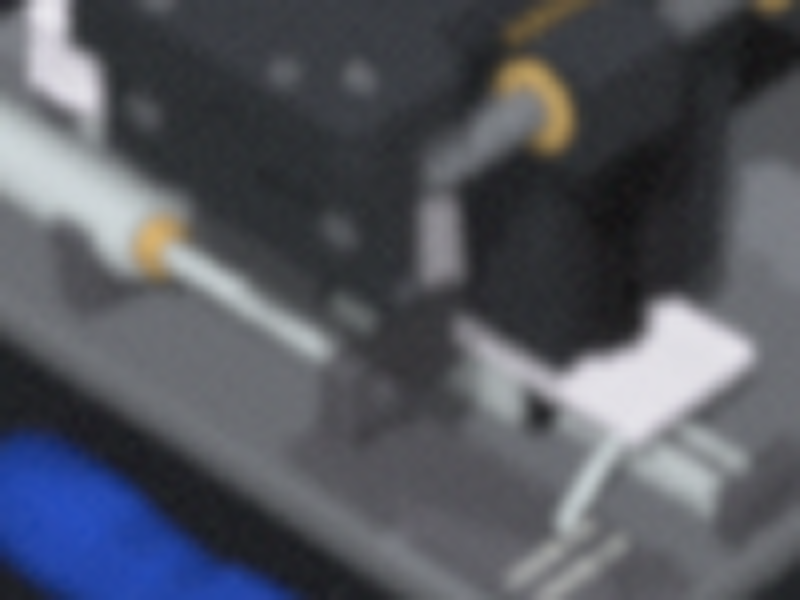

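View pics/r.png

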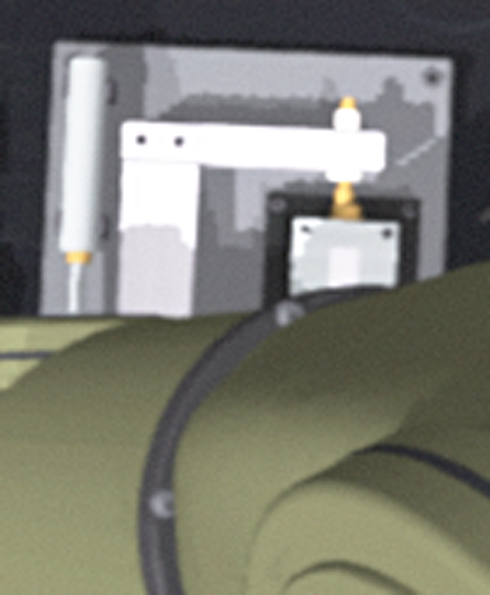

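```bash
python3 -m creep '[[220,0.002,0,0,0],[220,0.004,0,0,0],[220,0.0055,0,0,0],[220,0.0055,0,0,0],[220,0.0055,0,0,0]]' 50;python3 - <<'E'
from h import *
delta(fx(-.081,.08,.039),90)
p=imaging.snapshot("scene"); crop(p,(305,310,365,355),f"pics/s.png",13)
for n in ("pointer_tip","between_lines"): print(n,[(round(d["score"],2),d["location"]) for d in imaging.place_of(p,n)][:3])
p=imaging.snapshot("top"); crop(p,(290,195,350,265),f"pics/t.png",8)
E
```

```text
clock: 13.2
tool_pos: [0.4525, 0.1704, 0.0401]
eef_rot: [0.02, 1.0, 0.001, 0.005]
contact_force: [11.7, 2.9, -4.9]
opening: 0.199
shift mm [ 0.4 -1.2  1.1] yaw -0.35 | tcp [0.4525 0.1704 0.0401] yang_fx 89.65 zaxis [ 0.009  0.001 -1.   ] F [11.7  2.9 -4.9] op 0.199 q [-0.15  0.92 -0.51  2.12  1.2   0.43 -0.11] t 13.2
pointer_tip [(0.71, [340.1, 337.6]), (0.33, [288.3, 336.6])]
between_lines [(0.69, [343.1, 336.5])]
```

View pics/s.png

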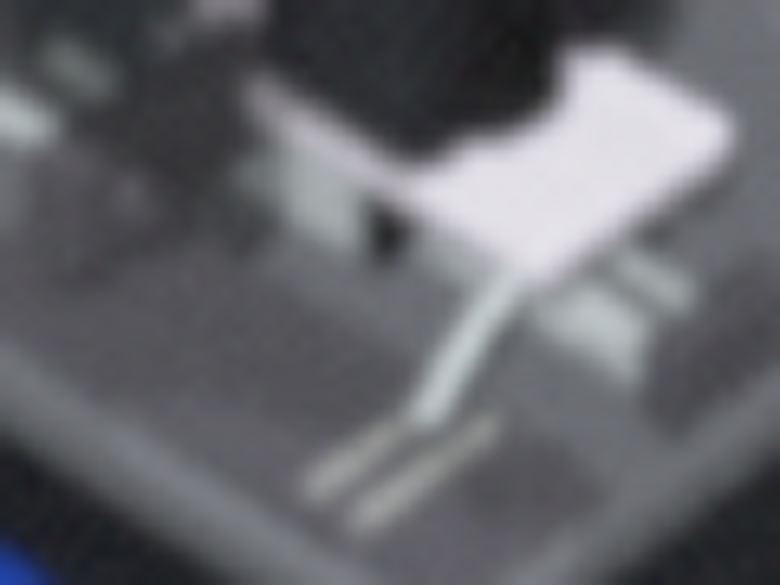

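View pics/t.png

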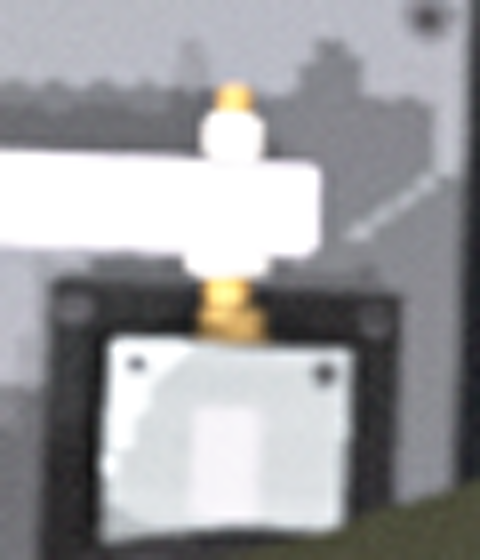

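```bash
python3 -m creep '[[220,0.001,0,0,0],[220,0.001,0,0,0],[220,0.001,0,0,0],[220,0.001,0,0,0]]' 50;python3 - <<'E'
from h import *
delta(fx(-.081,.08,.039),90)
p=imaging.snapshot("scene"); crop(p,(305,310,365,355),f"pics/u.png",13)
p=imaging.snapshot("top"); crop(p,(290,195,350,265),f"pics/v.png",8)
E
```

```text
clock: 13.9
tool_pos: [0.4517, 0.1704, 0.0401]
eef_rot: [0.02, 1.0, 0.001, 0.005]
contact_force: [12.3, 3.3, -7.2]
opening: 0.201
shift mm [-0.3 -1.1  1.1] yaw -0.37 | tcp [0.4517 0.1704 0.0401] yang_fx 89.63 zaxis [ 0.01   0.001 -1.   ] F [12.3  3.3 -7.2] op 0.201 q [-0.15  0.92 -0.5   2.12  1.2   0.43 -0.11] t 13.9
```

View pics/u.png

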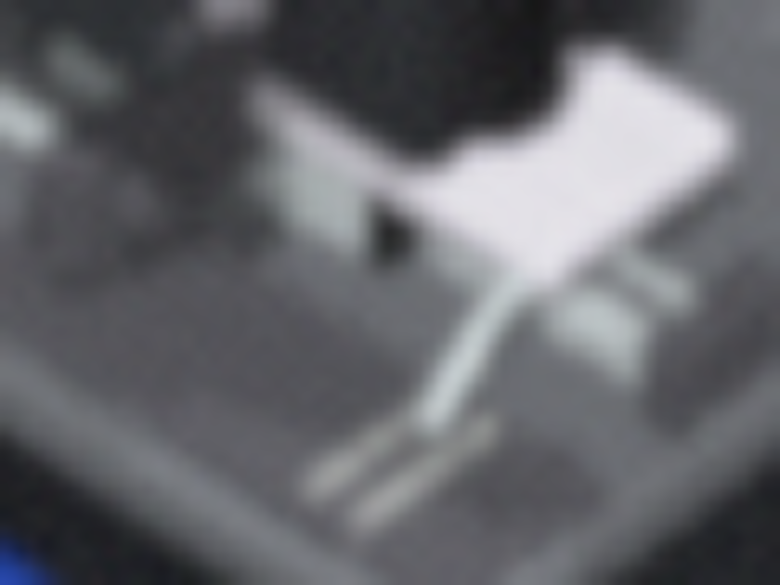

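View pics/v.png

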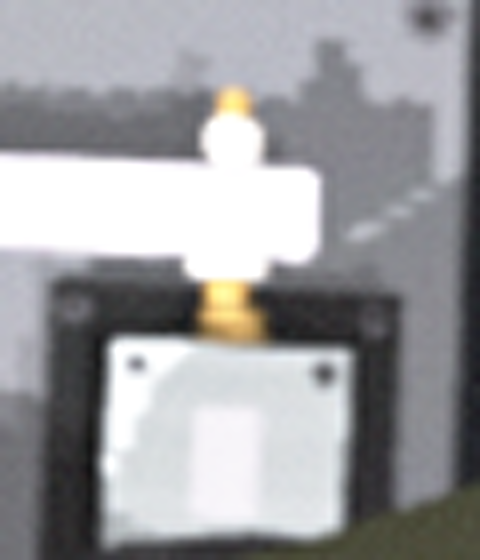

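```bash
python3 - <<'E'
from h import *
print(r.finish_job()); delta(fx(-.081,.08,.039),90)
E
```

```text
the job is handed in; nothing more can be done
None
the job is handed in; nothing more can be done
```

I turned the module a quarter turn counterclockwise, set it back down in the pocket and let go of it. I then pulled the probe slide out by its knob and handed the job in while still holding it. No verdict was reported.

**Slide:** Tool travel puts the pull at about 36.2 mm. In the scene picture the pointer stands roughly midway between the two lines. The force resisting the pull was about 12 N. The fingers held the knob's shank, with the grip set to 50 N and an opening of about 18 mm.

**Module:** In the top view the stud faces the probe and the pin touches it. At release the tool stood at the same height as when it gripped the module, and the pictures put the module where it sat at the start. Seating and pin depression were judged from pictures and forces, not measured directly.

**Bystander tools:** The side cutters, hex key and screwdriver showed no visible movement wherever they appeared in the later pictures.

**What disagreed:**
- The arm gave way under the spring, so the first pull stopped about 5 mm short of the middle of the lines. I corrected it in two small steps.
- About 3 N of side load and 7 N of vertical load remained at the knob at the end.
- The point finder's pointer and scale positions were too uncertain at the end, so I read the pointer from an enlarged picture.

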